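# Fit the adapter ring on the filter slide and click the slide home

### The arm

A 6-joint arm with a two-finger parallel gripper is mounted at the origin on the work surface; the furniture and walls round the work are solid. World frame = base frame: x ahead of the robot, y to its left, z up, the work surface at z = 0. Lengths are in mm, angles in degrees, forces in N, time in s.
With the tool pointing down it reaches from about 375 to 975 mm from the base axis. Payload 3.8 kg.
Tool frame: the origin (TCP) lies at the very end of the fingers, on their centre line; the grasp point (between the pads) lies 19 mm behind it; z points along the fingers, x is the direction in which the jaws open and shut, and the axes are right-handed (so a half turn about z gives the same grasp; the last joint's range is limited). The gripper opens to 88 mm and grips with 3 to 60 N. Pads are 18 mm wide; open, the fingers measure 123 mm over their backs; the gripper's body (75 mm by 187 mm) begins 45 mm behind the grasp point.
Start: joints at [63.891, 15.12, 91.902, -0, 72.978, -2.114], TCP at [274.496, 616.661, 238.706] pointing down, gripper open.
Joint ranges: [-150.88, 150.88], [-54.13, 125.18], [17.81, 147.31], [-75.09, 255.09], [0, 152.58], [-146.25, 146.25]. Speed limits (degrees/s): [147.25, 147.25, 180, 180, 180, 180].

### API

Orientations are given as a 3x3 rotation matrix whose columns are the frame's x, y, z axes.
In Python, from rig import env, camera, ticket gives the robot as it stands.
- The arm moves only by the tool arm_command, never from a script. Its argument "series" is one flat list of numbers, 7 for each row, row after row: the shift along the tool's x, y, z scaled (see below), then the turn, a rotation vector about the tool's x, y, z scaled (see below), then the opening, from -1 (shut) to 1 (fully open), so that 0 is half open. In form: [tx, ty, tz, rx, ry, rz, jaw, tx, ty, tz, rx, ry, rz, jaw, ...]. A call has exactly 10 rows; each row is the pose to reach, as a shift and turn from the pose measured when the call began, along the tool's axes at that moment, turning the shorter way round; what a row does not reach only later rows make up. The controller multiplies each number of a shift by 120 mm and each number of a turn by 180 degrees. A row lasts 1/10 s, in which the tool goes at most 50 mm and 8.59 degrees, less where a joint would pass 70% of its speed; a pose out of reach is approached as far as the arm can. A call with a number of a shift or a turn outside -1 to 1 is refused whole. A call with a gripper value outside its range is refused whole. The fingers move at their own pace and stop on an object; "grip_force" is the grip in N (left out, the last holds). Time passes only in rows, so rows that repeat a pose let the fingers close, or fill a call up. It gives the time, the measured TCP pose, the force and the opening at its end, in the units of the state.
- env.read_state(): the state, without advancing time (a new reading comes with each control period).
- camera(name): name is "scene" or "top"; returns a dict with "pixels" (400x640x3 uint8, red, green, blue), "fovy" (degrees; the focal length in pixels is half the picture's height over the tangent of half this angle, whatever the lens; pixels are square), "cx", "cy" (the principal point, pixels), "k1" (the pictures are not rectified: a ray, as slopes to the right and down, at radius r is drawn at 1 + k1 r^2 times it, then the intrinsics apply), "pose" (4x4, takes a point from camera to world coordinates). Camera axes: x right, y up, looking along -z (the intrinsics and any distortion apply to the point x, -y, -z); pixel columns grow to the right and rows downward; lengths in mm; the calibration is good to about 2 mm. A picture is of the moment at which its call begins. There is no depth.
- ticket.hand_in(): hands the job in, once; it reports no verdict.
The state is a dict: "time": time; "qpos": joint angles; "joint_vel": joint speeds; "joint_efforts": joint torques, N m; "eef_pos": TCP position; "ee_rot": TCP orientation; "contact_force": force on the tool from outside, world axes, zero at the start; "ft_torque": the same for the moment, N m; "gripper_width": opening from 0.0 (shut) to 1.0 (fully open).
Only numpy, scipy, OpenCV 4.12 (cv2) and the standard library are available. Lean on these libraries where they do the work, as an engineer would, in place of code of your own. Each camera call takes 0.05 s, during which the arm holds its last target.

### The job

Put the black adapter ring over the stub shaft of the slide so that it lies flat on the shaft's shoulder, and let go of it. Then take the slide by its upright thumb block and push it along its guide until you feel the spring ball click into the notch, without running on past the notch. Finish there still gripping the thumb block, with the ball in the notch; do not knock over or shift the loupe and the spare objective.

Things in the scene. Friction and masses are not known exactly. Their poses are not given: they have to be found in the camera images.
- ring_centre (a point): Centre of the loose adapter ring (black, lying flat on the desk, 12 mm high, 48 mm outside diameter over the lower 8 mm and tapering to 41 mm at the top; the bore is a little out of round, 29 to 32 mm). The point is on the ring's axis, 6 mm above its underside; z is the ring's axis. About 50 g.
- seat (a point): Centre of the shoulder on which the ring must lie: the flat top of a 50 mm wide, 3 mm thick disc on the slide, 38 mm above the desk. The stub shaft (aluminium, round, 26 mm diameter) rises 25 mm from this point; the top 6 mm of it taper to 17 mm. A seated ring's centre is 6 mm above this point. The axes are the slide's: z up, -y is the way the slide travels.
- thumb_block (a point): The slide's thumb block: black upright block, 18 x 18 mm and 44 mm high, with a thin 26 mm foot (3 mm), fixed on the slide 70 mm behind the shaft (on the slide's +y side). The point is its centre, 57 mm above the desk (its foot at 35 mm, its top at 79 mm); its sides are parallel to the slide's x and y axes; the slide travels along this point's -y.
- slide (a joint): Travel of the slide along the guide in m, 0 to 0.105; grows as it goes along its -y (away from the robot and to its right). It starts near 0 and stays where it is left; sliding friction about 1.2 N. The slide is a steel plate, 60 x 150 mm, top 35 mm above the desk, in an aluminium guide 70 x 200 mm fixed to the desk, turned differently each time.
- slide_notch (a point): Centre of the notch's mouth in the slide's robot-side edge (13 mm wide, 28 mm above the desk, half-way along the slide, between shaft and thumb block). It moves with the slide; axes are the slide's.
- click_ball (a point): Centre of the spring ball (16 mm, steel) in the grey click block beside the guide (37 mm high, fixed, at a different place along the guide each time). Axes parallel to the slide's (y along the guide). Within 6.5 mm of the notch's middle the ball drops in and draws the slide on; there the resistance to pushing on jumps to about 7 N. Home: notch's middle level with the ball along y.
- loupe: Bystander, loose: black round stand loupe, 40 mm wide, 36 mm high; origin at the centre of its underside.
- objective: Bystander, loose: white spare microscope objective standing upright, 26 mm wide, 41 mm high; origin at the centre of its underside.

How it is judged (in metres and radians):
On the way:
1. the ring lies flat on the shoulder, let go, while the slide is still at least 15 mm short of the notch (z of ring_centre in the frame of seat between 0.004 and 0.008 m and horizontal distance between ring_centre and seat below 0.004 m and angle between the z axis of ring_centre and the z axis of seat, either way round below 0.08 rad and contact force between the fingers and adapter_ring below 0.2 N and y of slide_notch in the frame of click_ball above 0.015 m), for 0.2 s.
At the end, for the whole second after the job is handed in: Slide at rest, its notch within 2.5 mm of the ball along the guide; fingers grip the thumb block (over 1.5 N, grasp point within 15 mm of its axis) and are off the ring; ring flat on the shoulder (centre 4 to 8 mm above it, within 4 mm of the shaft axis, tilt under 0.08 rad) (z of ring_centre in the frame of seat between 0.004 and 0.008 m and horizontal distance between ring_centre and seat below 0.004 m and angle between the z axis of ring_centre and the z axis of seat, either way round below 0.08 rad and contact force between the fingers and adapter_ring below 0.2 N and y of slide_notch in the frame of click_ball between -0.0025 and 0.0025 m and contact force between the fingers and slide_c5 above 1.5 N and horizontal distance between the grasp point and thumb_block below 0.015 m and velocity of joint slide between -0.01 and 0.01 m/s); the arm keeps its last pose, push and grip.
It fails at once if the slide runs more than 12 mm past the notch (y of slide_notch in the frame of click_ball below -0.012 m).
It fails at once if the loupe or the spare objective is shifted by more than 20 mm or tipped (distance of any of loupe, objective from where it was at the start of the episode above 0.02 m or angle between any of loupe, objective's own z axis and vertical above 0.4 rad).
It also fails if it takes over 54 s, if anything falls off the work surface, if the arm or the gripper's body presses on something with over 40 N, if the wrist force passes 120 N, or if a joint passes its speed limit or range.

## Working session

There is one attempt and no reset: what is moved stays moved. The work goes in short steps, Python scripts to look and compute and a tool call to move; the robot and the scene stay as the last step left them, time stands still between calls to the robot, and variables do not carry over. Pictures are saved under pics/ and viewed, and the job is handed in when it is done.

Besides the shell and the picture viewer there is one more tool, called after ">>>" as name(argument=value, ...) on one line, values as JSON. arm_command: Moves the arm, as the interface text tells. Its arguments: {"type":"object","properties":{"series":{"type":"array","items":{"type":"number"}},"grip_force":{"type":"number"}},"required":["series"]}

```bash
mkdir -p pics; ls
python3 - <<'E'
from rig import env,camera
import cv2,numpy as np,pickle
s=env.read_state()
for k,v in s.items(): print(k,np.round(v,3).tolist())
d={}
for n in("scene","top"):
    c=camera(n); d[n]=c
    cv2.imwrite(f"pics/{n}0.png",c["pixels"][:,:,::-1])
    print(n,c["fovy"],c["cx"],c["cy"],c["k1"]);print(np.round(c["pose"],3).tolist())
pickle.dump(d,open("c0.pkl","wb"))
E
```

```text
pics
time 0.0
qpos [63.891, 15.169, 91.98, -0.001, 72.977, -2.115]
joint_vel [0.03, 0.01, -0.083, -0.046, -0.048, 0.079]
joint_efforts [0.0, -50.209, -35.689, 0.073, 0.029, -0.0]
eef_pos [274.196, 616.034, 237.405]
ee_rot [[0.407, 0.914, -0.001], [0.914, -0.407, -0.002], [-0.002, -0.0, -1.0]]
contact_force [0.288, -0.134, 0.195]
ft_torque [0.022, 0.048, -0.017]
gripper_width 0.999
scene 52.26296593772038 308.39899078814153 192.74215767864877 -0.06161421971910231
[[0.664, 0.422, -0.617, -53.187], [-0.747, 0.384, -0.542, -104.061], [0.008, 0.821, 0.57, 541.957], [0.0, 0.0, 0.0, 1.0]]
top 42.90342006824668 325.72798700714236 202.57950177189994 -0.04935837894419851
[[-0.009, 0.994, -0.111, 376.281], [-1.0, -0.011, -0.012, 374.281], [-0.013, 0.111, 0.994, 908.356], [0.0, 0.0, 0.0, 1.0]]
```

View pics/scene0.png

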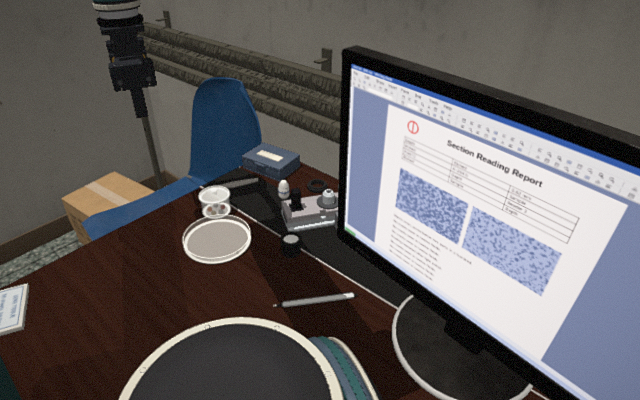

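View pics/top0.png

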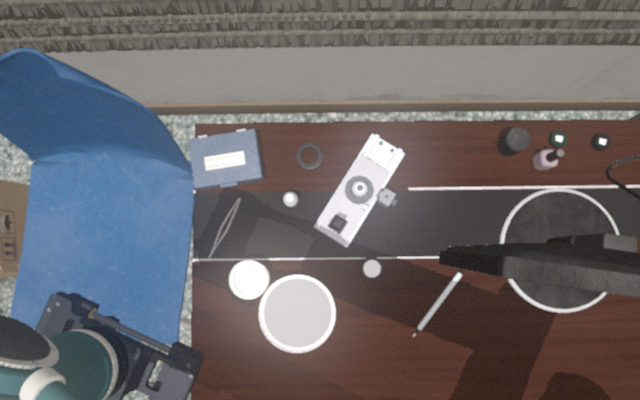

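Run:
```python
import cv2,pickle
d=pickle.load(open("c0.pkl","rb"))
t=d["top"]["pixels"][120:290,260:420,::-1]; cv2.imwrite("pics/t0z.png",cv2.resize(t,None,fx=3.5,fy=3.5,interpolation=2))
t=d["scene"]["pixels"][140:270,230:360,::-1]; cv2.imwrite("pics/s0z.png",cv2.resize(t,None,fx=4.5,fy=4.5,interpolation=2))
```

```text
(no output)
```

View pics/t0z.png

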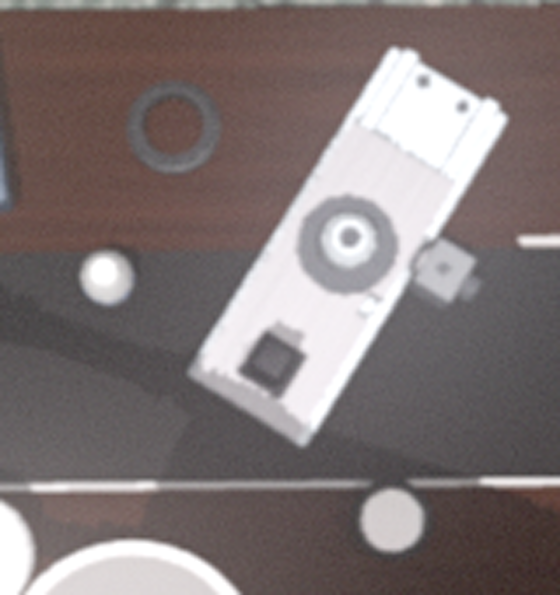

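View pics/s0z.png

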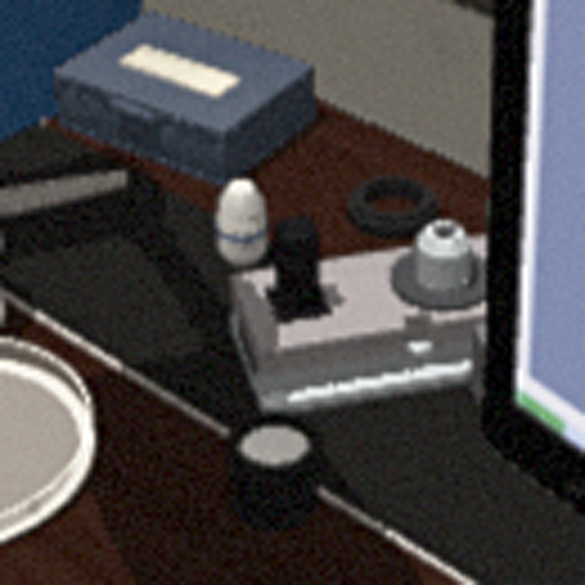

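```bash
cat > h.py <<'E'
import cv2,numpy as np
def ray(c,u,v):
    H=c["pixels"].shape[0]; f=H/2/np.tan(np.radians(c["fovy"]/2))
    xd,yd=(u-c["cx"])/f,(v-c["cy"])/f
    x,y=xd,yd
    for _ in range(20):
        k=1+c["k1"]*(x*x+y*y); x,y=xd/k,yd/k
    P=np.array(c["pose"]); return P[:3,3],P[:3,:3]@np.array([x,-y,-1.])
def onz(c,u,v,z):
    o,d=ray(c,u,v); return o+d*(z-o[2])/d[2]
def proj(c,p):
    H=c["pixels"].shape[0]; f=H/2/np.tan(np.radians(c["fovy"]/2))
    P=np.array(c["pose"]); q=P[:3,:3].T@(np.array(p)-P[:3,3]); x,y=q[0]/-q[2],-q[1]/-q[2]
    k=1+c["k1"]*(x*x+y*y); return np.array([c["cx"]+f*x*k,c["cy"]+f*y*k])
E
python3 - <<'E'
import pickle; from h import *
d=pickle.load(open("c0.pkl","rb")); c=d["top"]; im=c["pixels"]
hsv=cv2.cvtColor(im,cv2.COLOR_RGB2HSV); S=hsv[...,1].astype(int);V=hsv[...,2].astype(int)
def show(m,x0,x1,y0,y1):
    for y in range(y0,y1): print(y,' '.join('%3d'%m[y,x] for x in range(x0,x1)))
print("S ring");show(S,292,328,140,173)
print("V disc");show(V,340,382,172,210)
E
```

```text
S ring
140  83  84  80  75  83  83  84  74  80  73  80  78  78  76  79  84  78  81  81  73  80  77  75  73  75  71  70  73  69  72  69  71  64  78  69  72
141  77  83  87  80  81  91  82  83  84  81  81  69  88  82  80  79  78  87  79  81  71  81  82  78  72  75  71  69  68  75  79  69  73  70  77  63
142  77  77  86  77  85  83  77  74  82  85  79  79  82  78  73  66  62  69  64  70  70  72  75  71  73  86  78  70  71  68  80  71  68  69  74  67
143  85  71  83  81  75  88  79  83  83  77  79  83  64  47  45  27  30  24  31  23  35  42  60  62  68  79  73  65  74  71  70  67  70  70  70  64
144  82  81  77  82  88  87  83  79  77  74  59  39  33  19   8   6   8   5   5   8  11  17  14  29  43  59  65  76  76  71  71  71  64  70  71  65
145  89  80  81  83  83  83  70  85  71  49  29  11   5  17  13   8   5   8  17  15  10   8  11   3  14  30  58  66  74  61  73  68  65  66  73  73
146  76  80  76  75  81  79  81  77  54  21   8  10   5   5  13   8   8  11  10  11  10  10  12   5   8  11  26  56  58  74  63  71  68  63  64  69
147  82  82  79  86  76  83  70  50  23  13  10   8   3  
[... 9633 characters left out ...]
 107 114 118
206 244 242 245 244 244 245 244 244 245 244 245 243 242 243 243 245 244 245 245 245 244 244 245 246 255 255 254 232 237 253 255 255 218 150 111 108 108 108 107 107 106 111
207 243 244 244 245 246 245 244 244 245 244 244 243 243 245 244 244 244 244 245 245 244 244 245 255 255 255 255 255 255 255 255 242 178 124 107 105 109 111 106 105 105 107
208 244 245 244 245 245 244 245 245 246 244 243 244 244 244 243 244 244 245 245 244 244 241 235 252 255 255 255 255 255 255 255 216 146 107 105 107 107 107 104 108 102 104
209 245 244 245 246 244 245 246 245 244 244 244 244 245 244 244 244 245 245 244 244 244 236 224 226 234 243 248 255 255 255 234 168 118 106 106 108 103 106 110 105 105 105
```

```bash
cat > meas.py <<'E'
import pickle; from h import *
def fitmask(m,seed=None,hole=False,off=(0,0)):
    k=8  # subpixel via upsampled threshold
    cs,h=cv2.findContours(m,cv2.RETR_CCOMP,cv2.CHAIN_APPROX_NONE); return cs,h
def thr(ch,x0,x1,y0,y1,lo,hi,s=8):
    r=cv2.resize(cv2.GaussianBlur(ch[y0:y1,x0:x1].astype(np.float32),(0,0),0.6),None,fx=s,fy=s,interpolation=cv2.INTER_LINEAR)
    return ((r>=lo)&(r<=hi)).astype(np.uint8)
def back(p,x0,y0,s=8): p=np.array(p,float); return (p+0.5)/s-0.5+np.array([x0,y0])
E
python3 - <<'E'
from meas import *
d=pickle.load(open("c0.pkl","rb")); c=d["top"]; im=c["pixels"]
hsv=cv2.cvtColor(im,cv2.COLOR_RGB2HSV); S=hsv[...,1];V=hsv[...,2]
def ell(ch,b,lo,hi,zs,n=3):
    m=thr(ch,*b,lo,hi); cs,h=cv2.findContours(m,cv2.RETR_CCOMP,cv2.CHAIN_APPROX_NONE)
    for i in sorted(range(len(cs)),key=lambda i:-cv2.contourArea(cs[i]))[:n]:
        if cv2.contourArea(cs[i])<2000: continue
        e=cv2.fitEllipse(cs[i]); uv=back(e[0],b[0],b[2]); print(h[0][i][3]>=0,np.round(uv,2),np.round(np.array(e[1])/8,2),[np.round(onz(c,*uv,z),1).tolist() for z in zs])
print("ring");ell(S,(286,333,136,176),0,38,[0,4,8,12])
print("disc");ell(V,(338,378,173,207),0,200,[38,63])
print("hole");ell(V,(354,366,181,195),0,210,[63])
print("obj");ell(V,(276,306,184,216),150,255,[0,20,41])
print("loupe");ell(V,(356,388,252,286),150,255,[36])
print("thumb");
for y in range(206,244): print(y,' '.join('%3d'%V[y,x] for x in range(312,356)))
E
```

```text
ring
False [309.36 156.06] [26.7  26.95] [[563.5, 413.9, 0.0], [562.7, 413.7, 4.0], [561.9, 413.6, 8.0], [561.0, 413.4, 12.0]]
True [309.08 155.63] [16.14 16.7 ] [[564.3, 414.4, 0.0], [563.5, 414.3, 4.0], [562.7, 414.1, 8.0], [561.8, 413.9, 12.0]]
disc
False [358.75 189.48] [28.08 28.43] [[496.0, 327.4, 38.0], [492.6, 328.7, 63.0]]
True [359.24 188.36] [14.56 14.99] [[498.0, 326.5, 38.0], [494.5, 327.9, 63.0]]
False [340.82 177.02] [ 7.65 15.44] [[518.1, 358.0, 38.0], [514.1, 358.5, 63.0]]
hole
obj
False [289.94 199.01] [14.01 14.98] [[485.4, 449.3, 0.0], [483.0, 447.7, 20.0], [480.4, 446.0, 41.0]]
loupe
False [371.54 268.18] [17.41 17.55] [[361.1, 307.7, 36.0]]
thumb
206  95  96  92  93  97  92  93  96  96  99  98  95 104 158 223 243 241 242 243 242 243 241 241 241 243 244 244 244 244 242 245 244 244 245 244 244 245 244 245 243 242 243 243 245
207  91  93  94  98  97  95  98  98 101  97  98  94 125 193 237 248 243 243 244 243 242 239 241 241 244 245 244 243 243 244 244 245 246 245 244 244 245 244 244 243 243 245 244 244
208  92  93  92  97  93  93  94  98  97  96  96 106 165 224 245
[... 5716 characters left out ...]
  88  89  91  88  89  89  89  89  88  90  87  90  90  86  91  89  88  99 117 144 165 180 181 184 184 183 184 184 189 208 231 237 241 255 255 218 144 101  97 100
241 100  89  86  88  88  88  91  90  89  88  89  88  89  87  86  86  89  91  88  87  90  83  93 104 127 153 173 181 186 185 184 185 185 188 205 217 232 255 236 172 105 100  95  98
242  93  90  88  87  90  88  88  86  84  88  86  89  86  90  88  90  90  86  86  90  90  90  84  92  96 114 144 167 175 183 184 186 185 183 196 207 220 236 199 125  94  92  97  99
243  91  88  92  90  86  87  88  90  87  91  89  87  87  89  88  88  90  88  88  88  89  86  86  88  84  91 107 127 152 167 180 186 183 187 198 207 205 189 145  95  89  91  90  94
```

Run:
```python
from meas import *
d=pickle.load(open("c0.pkl","rb")); c=d["top"]; im=c["pixels"]
hsv=cv2.cvtColor(im,cv2.COLOR_RGB2HSV); S=hsv[...,1];V=hsv[...,2].astype(float)
def cross(row,x0,x1,t,rev=False):
    xs=range(x1,x0,-1) if rev else range(x0,x1)
    for x in xs:
        n=x-1 if rev else x+1
        if V[row,x]<t<=V[row,n]: return x+(n-x)*(t-V[row,x])/(V[row,n]-V[row,x])
def fit(rows,z,**k):
    P=[]
    for r in rows:
        x=cross(r,**k)
        if x is not None: P.append(onz(c,x,r,z)[:2])
    P=np.array(P); vx,vy,x,y=cv2.fitLine(P.astype(np.float32),cv2.DIST_HUBER,0,.01,.01).ravel(); 
    if vy>0: vx,vy=-vx,-vy
    n=np.array([-vy,vx]); r=(P-[x,y])@n; return np.degrees(np.arctan2(vy,vx)),(x,y),np.abs(r).max(),len(P)
A=fit(range(165,218),35,x0=305,x1=360,t=170); print(A)
B=fit(range(210,238),35,x0=335,x1=395,t=180,rev=True); print(B)
B=fit(range(160,182),35,x0=370,x1=410,t=180,rev=True); print(B)
A2=fit(range(140,165),35,x0=320,x1=380,t=170); print(A2)
seat=np.array([496.1,327.3])
for a in (A[0],):
    t=np.array([np.cos(np.radians(a)),np.sin(np.radians(a))]); n=np.array([-t[1],t[0]])
    print("offset left edge from seat",(np.array(A[1])-seat)@n)
    tb=seat-70*t; print("thumb",tb, proj(c,[*tb,79]),proj(c,[*tb,35]))
    for sx in(-9,9):
        for sy in (-9,9): print(proj(c,[*(tb+sx*t+sy*n),79]).round(1))
# notch guess, block features
print(onz(c,365.2,206.5,35),onz(c,365.2,206.5,28))
t=np.array([np.cos(np.radians(A[0])),np.sin(np.radians(A[0]))]); n=np.array([-t[1],t[0]])
for uv,z in (((365.2,206.5),35),((365.2,206.5),28),((387,197),37)):
    p=onz(c,*uv,z)[:2]-seat; print(uv,z,"along travel",p@t,"left",p@n)
```

```text
(np.float32(-32.643345), (np.float32(494.3406), np.float32(368.8311)), np.float64(0.2968850687169081), 53)
(np.float32(-32.648315), (np.float32(436.58817), np.float32(323.5302)), np.float64(0.1648236241305369), 28)
(np.float32(-32.342014), (np.float32(530.9941), np.float32(263.25177)), np.float64(0.21562763461868437), 22)
(np.float32(-32.528767), (np.float32(561.0864), np.float32(326.42172)), np.float64(0.44685388399121634), 25)
offset left edge from seat 34.02199244590991
thumb [437.15688095 365.05855637] [337.55680955 222.0321188 ] [337.29449103 223.91052054]
[339.3 229.6]
[330.  223.8]
[345.2 220.3]
[335.8 214.5]
[466.71333327 316.59682332  35.        ] [467.43815599 316.13447755  28.        ]
(365.2, 206.5) 35 along travel -18.971503255313355 left -24.863953600708843
(365.2, 206.5) 28 along travel -18.111777256382204 left -24.86229418220793
(387, 197) 37 along travel 14.721034695000279 left -48.087483210913376
```

```bash
python3 - <<'E'
from meas import *
d=pickle.load(open("c0.pkl","rb")); T,S=d["top"],d["scene"]
def tri(a,b):
    o1,r1=ray(T,*a);o2,r2=ray(S,*b); A=np.c_[r1,-r2]; k=np.linalg.lstsq(A,o2-o1,rcond=None)[0]
    p,q=o1+k[0]*r1,o2+k[1]*r2; return ((p+q)/2).round(),np.linalg.norm(p-q).round(1)
print("mon left top",tri((441,256),(345,47)),tri((441,251),(345,47)),tri((441,263),(345,47)))
print("shaft top",tri((359.4,187.4),(230+446/4.5,140+230/4.5)))
print("thumb top",tri((337.6,222),(230+297/4.5,140+220/4.5)))
print("ring",tri((309.2,155.8),(230+392/4.5,140+206/4.5)))
for z in (0,100,200,300,400): print(z,onz(T,441,256,z).round())
print("box corners",onz(T,262,182,45).round(),onz(T,258,130,45).round(),onz(T,262,182,0).round())
print(tri((262,182),(230+225/4.5,140+125/4.5)))
E
python3 - <<'E'
import cv2,pickle
d=pickle.load(open("c0.pkl","rb"))
t=d["top"]["pixels"][:,:,::-1]; cv2.imwrite("pics/t0w.png",cv2.resize(t[100:300,180:480],None,fx=2.6,fy=2.6,interpolation=2))
E
```

```text
mon left top (array([391., 248., 388.]), np.float64(39.1)) (array([395., 249., 387.]), np.float64(35.8)) (array([385., 247., 390.]), np.float64(43.6))
shaft top (array([498., 326.,  62.]), np.float64(4.5))
thumb top (array([438., 364.,  80.]), np.float64(3.7))
ring (array([564., 413.,   3.]), np.float64(2.8))
0 [381. 181.   0.]
100 [380. 202. 100.]
200 [380. 224. 200.]
300 [379. 245. 300.]
400 [379. 266. 400.]
box corners [510. 494.  45.] [602. 501.  45.] [517. 500.   0.]
(array([514., 490.,  44.]), np.float64(10.1))
```

View pics/t0w.png

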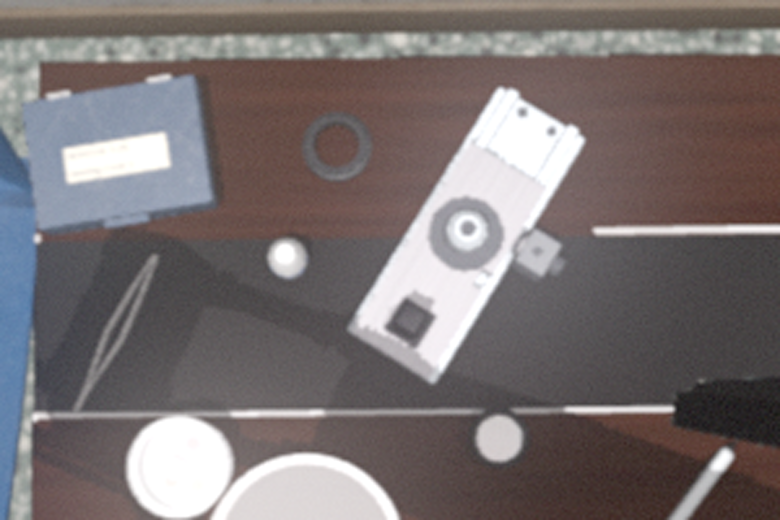

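Run:
```python
import cv2,pickle
d=pickle.load(open("c0.pkl","rb"))
t=d["top"]["pixels"][200:330,420:640,::-1]; cv2.imwrite("pics/m1.png",cv2.resize(cv2.convertScaleAbs(t,alpha=1.8,beta=20),None,fx=3.6,fy=3.6,interpolation=2))
t=d["scene"]["pixels"][30:270,300:640,::-1]; cv2.imwrite("pics/m2.png",cv2.resize(cv2.convertScaleAbs(t,alpha=1.8,beta=20),None,fx=2.3,fy=2.3,interpolation=2))
```

```text
(no output)
```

View pics/m1.png

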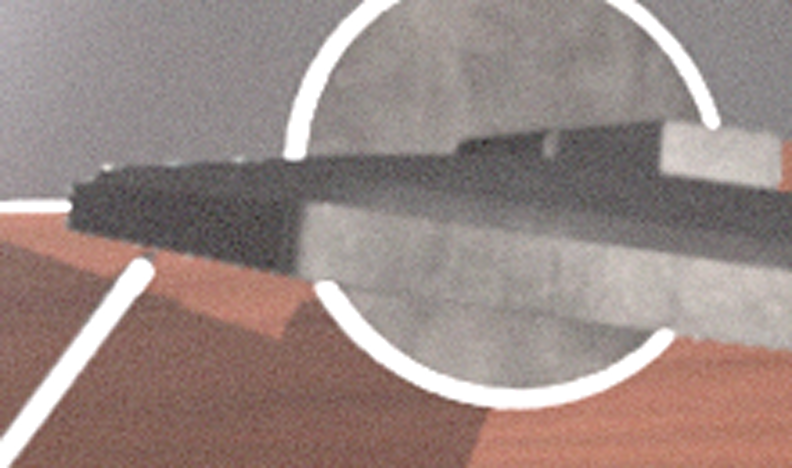

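View pics/m2.png

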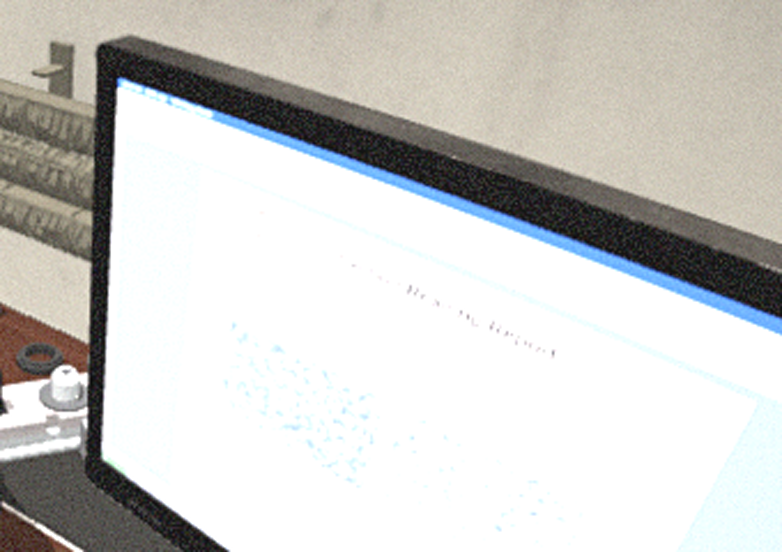

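Run:
```python
from meas import *
d=pickle.load(open("c0.pkl","rb")); T,S=d["top"],d["scene"]
def tri(a,b):
    o1,r1=ray(T,*a);o2,r2=ray(S,*b); A=np.c_[r1,-r2]; k=np.linalg.lstsq(A,o2-o1,rcond=None)[0]
    p,q=o1+k[0]*r1,o2+k[1]*r2; return ((p+q)/2).round(),np.linalg.norm(p-q).round(1)
print(tri((503.5,275.5),(343.5,50)),tri((503.5,256),(356.5,46.5)))
print(tri((440,262),(340,233)))
```

```text
(array([359., 204., 401.]), np.float64(2.1)) (array([380., 202., 402.]), np.float64(6.3))
(array([372., 202.,  98.]), np.float64(5.2))
```

```bash
cat > go.py <<'E'
import sys,numpy as np
from rig import env
from scipy.spatial.transform import Rotation as R
def go(p,yaw=57.4):
    s=env.read_state(); M=np.array(s["ee_rot"]); a=np.radians(yaw)
    T=np.c_[[np.cos(a),np.sin(a),0],[np.sin(a),-np.cos(a),0],[0,0,-1]]
    d=M.T@(np.array(p)-s["eef_pos"]); rv=R.from_matrix(M.T@T).as_rotvec(degrees=True)
    print("t",round(s["time"],2),"pos",np.round(s["eef_pos"],1),"q",np.round(s["qpos"],2),"F",np.round(s["contact_force"],2),"w",round(float(s["gripper_width"]),3))
    print("shift",np.round(d/120,3),"turn",np.round(rv/180,4), "mm",np.round(d,1),"deg",np.round(rv,2))
if __name__=="__main__": go([float(x) for x in sys.argv[1:4]],*map(float,sys.argv[4:5]))
E
python3 go.py 562.5 414 130
```

```text
t 0.1 pos [274.2 616.1 237.5] q [63.89 15.16 91.97 -0.   72.98 -2.11] F [-0.98  0.46 -0.11] w 1.003
shift [-0.56   2.88   0.897] turn [0.     0.0006 0.0478] mm [-67.2 345.6 107.6] deg [0.   0.11 8.61]
```

>>> arm_command(series=[-0.04,0.2,0.03,0,0,0.01,0.5,-0.08,0.4,0.06,0,0,0.02,0.5,-0.12,0.6,0.09,0,0,0.03,0.5,-0.16,0.8,0.12,0,0,0.04,0.5,-0.19,0.97,0.15,0,0,0.048,0.5,-0.19,0.97,0.15,0,0,0.048,0.5,-0.19,0.97,0.15,0,0,0.048,0.5,-0.19,0.97,0.15,0,0,0.048,0.5,-0.19,0.97,0.15,0,0,0.048,0.5,-0.19,0.97,0.15,0,0,0.048,0.5])

```text
time: 1.1
eef_pos: [370.6, 548.5, 219.8]
ee_rot: [[0.538, 0.843, -0.001], [0.843, -0.538, -0.001], [-0.002, 0.0, -1.0]]
contact_force: [0.6, 0.8, 0.4]
gripper_width: 0.753
```

```bash
python3 go.py 562.5 414 130
```

```text
t 1.1 pos [370.6 548.5 219.8] q [ 5.381e+01  1.446e+01  9.474e+01 -1.000e-02  7.089e+01 -3.630e+00] F [0.56 0.77 0.43] w 0.753
shift [-0.083  1.951  0.749] turn [0.     0.0005 0.0002] mm [ -9.9 234.2  89.8] deg [0.01 0.09 0.04]
```

>>> arm_command(series=[-0.01,0.2,0.05,0,0,0,0.5,-0.02,0.4,0.1,0,0,0,0.5,-0.03,0.6,0.15,0,0,0,0.5,-0.04,0.8,0.2,0,0,0,0.5,-0.04,0.98,0.25,0,0,0,0.5,-0.04,0.98,0.25,0,0,0,0.5,-0.04,0.98,0.25,0,0,0,0.5,-0.04,0.98,0.25,0,0,0,0.5,-0.04,0.98,0.25,0,0,0,0.5,-0.04,0.98,0.25,0,0,0,0.5])

```text
time: 2.1
eef_pos: [466.4, 481.9, 190.3]
ee_rot: [[0.537, 0.843, -0.0], [0.843, -0.537, -0.001], [-0.001, 0.0, -1.0]]
contact_force: [1.5, -0.2, 0.1]
gripper_width: 0.747
```

```bash
python3 go.py 562.5 414 130
```

```text
t 2.1 pos [466.4 481.9 190.3] q [ 4.382e+01  1.652e+01  9.534e+01 -2.000e-02  6.819e+01 -1.368e+01] F [ 1.47 -0.23  0.1 ] w 0.747
shift [-0.047  0.979  0.502] turn [0.     0.0003 0.0006] mm [ -5.6 117.5  60.3] deg [0.01 0.05 0.11]
```

>>> arm_command(series=[-0.01,0.2,0.1,0,0,0,0.5,-0.02,0.4,0.2,0,0,0,0.5,-0.03,0.6,0.3,0,0,0,0.5,-0.04,0.8,0.4,0,0,0,0.5,-0.047,0.98,0.5,0,0,0,0.5,-0.047,0.98,0.6,0,0,0,0.5,-0.047,0.98,0.7,0,0,0,0.5,-0.047,0.98,0.8,0,0,0,0.5,-0.047,0.98,0.8,0,0,0,0.5,-0.047,0.98,0.8,0,0,0,0.5])

```text
time: 3.1
eef_pos: [561.6, 414.4, 93.8]
ee_rot: [[0.536, 0.844, -0.001], [0.844, -0.536, -0.001], [-0.002, -0.0, -1.0]]
contact_force: [0.8, -0.1, -0.3]
gripper_width: 0.751
```

```bash
python3 go.py 562.5 414 6
python3 - <<'E'
from rig import camera
import cv2,numpy as np
a=camera("top")["pixels"][100:300,180:480,::-1]; cv2.imwrite("pics/t1.png",cv2.resize(a,None,fx=2.6,fy=2.6))
a=camera("scene")["pixels"][:,:,::-1]; cv2.imwrite("pics/s1.png",a)
E
```

```text
t 3.1 pos [561.6 414.4  93.8] q [ 3.439e+01  2.409e+01  9.601e+01 -3.000e-02  6.001e+01 -2.317e+01] F [ 0.77 -0.11 -0.25] w 0.751
shift [0.003 0.008 0.731] turn [-0.0001  0.0006  0.0009] mm [ 0.3  1.  87.8] deg [-0.02  0.11  0.17]
```

View pics/t1.png

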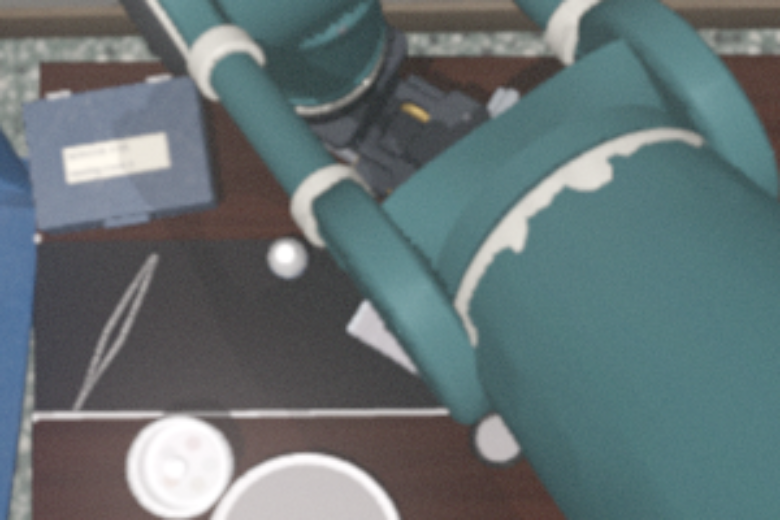

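View pics/s1.png

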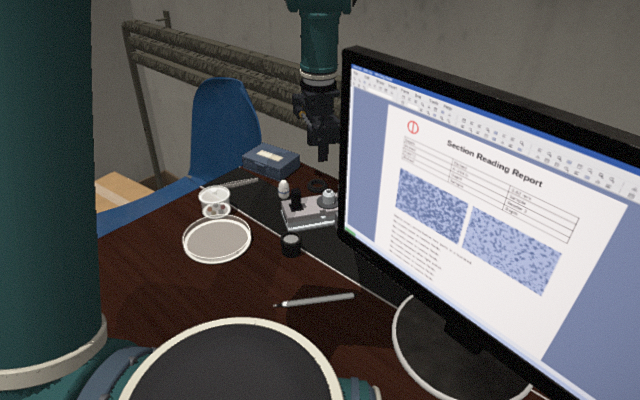

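Run:
```python
import numpy as np
from scipy.optimize import least_squares
D=[([63.89,15.16,91.97,72.98],[274.2,616.1,237.5]),([53.81,14.46,94.74,70.89],[370.6,548.5,219.8]),([43.82,16.52,95.34,68.19],[466.4,481.9,190.3]),([34.39,24.09,96.01,60.01],[561.6,414.4,93.8])]
for q,p in D:
    a=np.radians(q[0]); print("radial",p[0]*np.cos(a)+p[1]*np.sin(a),"lat",-p[0]*np.sin(a)+p[1]*np.cos(a),"tot",q[1]+q[2]+q[3])
def f(x):
    o=[]
    for q,p in D:
        a=np.radians(q[0]);r=p[0]*np.cos(a)+p[1]*np.sin(a); s,e=np.radians(q[1]),np.radians(q[1]+q[2])
        o+=[x[0]*np.sin(s)+x[1]*np.sin(e)+x[2]-r, x[0]*np.cos(s)+x[1]*np.cos(e)+x[3]-p[2]]
    return o
s=least_squares(f,[450,400,80,0]); print(s.x,np.abs(s.fun).max())
```

```text
radial 673.9017698351224 lat 24.924979700886865 tot 180.11
radial 661.5005252816857 lat 24.772263765226967 tot 180.08999999999997
radial 670.1814519265852 lat 24.76674168263162 tot 180.05
radial 697.5017554644371 lat 24.76330196134188 tot 180.11
[ 5.09840006e+02  5.65704634e+02  1.85778850e-02 -8.79026468e+01] 0.16141177048234567
```

Run:
```python
from meas import *
d=pickle.load(open("c0.pkl","rb")); S=d["scene"]
for z in range(94,520,25): print(z,proj(S,[561.6,414.4,z]).round())
```

```text
94 [316. 153.]
119 [316. 143.]
144 [317. 132.]
169 [317. 122.]
194 [317. 111.]
219 [317. 100.]
244 [317.  88.]
269 [318.  76.]
294 [318.  64.]
319 [318.  51.]
344 [319.  38.]
369 [319.  25.]
394 [319.  11.]
419 [319.  -4.]
444 [320. -19.]
469 [320. -34.]
494 [320. -50.]
519 [321. -66.]
```

>>> arm_command(series=[0.004,0.008,0.15,0,0,0,0.5,0.004,0.01,0.3,0,0,0,0.5,0.004,0.01,0.45,0,0,0,0.5,0.004,0.01,0.58,0,0,0,0.5,0.004,0.01,0.66,0,0,0,0.5,0.004,0.01,0.7,0,0,0,0.5,0.004,0.01,0.73,0,0,0,0.5,0.004,0.01,0.745,0,0,0,0.5,0.004,0.01,0.75,0,0,0,0.5,0.004,0.01,0.75,0,0,0,0.5])

```text
time: 4.2
eef_pos: [564.3, 414.8, 5.7]
ee_rot: [[0.536, 0.844, 0.001], [0.844, -0.536, 0.0], [0.001, 0.001, -1.0]]
contact_force: [0.3, -0.4, 0.9]
gripper_width: 0.747
```

```bash
python3 go.py 562.8 414 2.5
python3 - <<'E'
from rig import camera
import cv2,numpy as np
a=camera("top")["pixels"][:,:,::-1]; cv2.imwrite("pics/t2.png",a)
a=camera("scene")["pixels"][100:240,230:370,::-1]; cv2.imwrite("pics/s2.png",cv2.resize(a,None,fx=4,fy=4))
E
```

```text
t 4.2 pos [564.3 414.8   5.7] q [ 3.429e+01  2.979e+01  9.826e+01 -3.000e-02  5.186e+01 -2.324e+01] F [ 0.32 -0.43  0.94] w 0.747
shift [-0.012 -0.007  0.027] turn [ 0.0003 -0.0004  0.0009] mm [-1.4 -0.8  3.2] deg [ 0.06 -0.07  0.15]
```

View pics/s2.png

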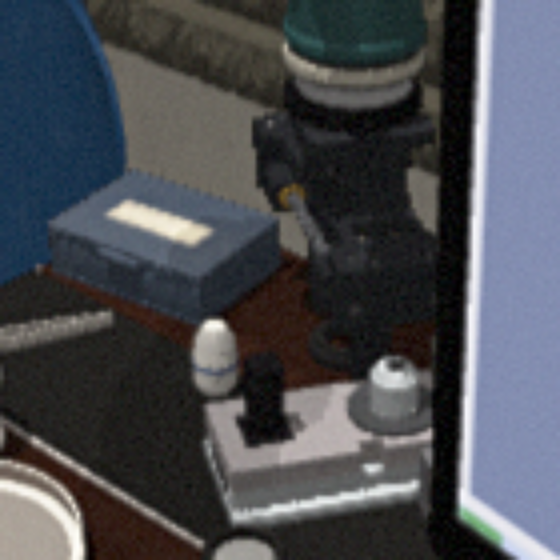

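View pics/t2.png

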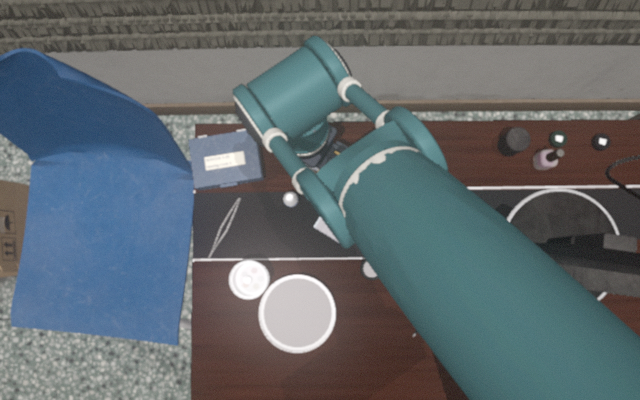

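>>> arm_command(series=[-0.008,-0.008,0.012,0,0,0,0.5,-0.01,-0.01,0.025,0,0,0,0.5,-0.01,-0.01,0.025,0,0,0,0.3,-0.01,-0.01,0.025,0,0,0,0.1,-0.01,-0.01,0.025,0,0,0,0,-0.01,-0.01,0.025,0,0,0,-0.3,-0.01,-0.01,0.025,0,0,0,-0.3,-0.01,-0.01,0.025,0,0,0,-0.3,-0.01,-0.01,0.025,0,0,0,-0.3,-0.01,-0.01,0.025,0,0,0,-0.3], grip_force=15)

```text
time: 5.3
eef_pos: [562.6, 414.4, 2.7]
ee_rot: [[0.536, 0.844, 0.001], [0.844, -0.536, 0.0], [0.001, 0.001, -1.0]]
contact_force: [0.3, -0.6, -0.5]
gripper_width: 0.53
```

```bash
python3 go.py 496.1 327.3 130
```

```text
t 5.3 pos [562.6 414.4   2.7] q [ 3.434e+01  2.986e+01  9.854e+01 -3.000e-02  5.151e+01 -2.319e+01] F [ 0.31 -0.64 -0.52] w 0.53
shift [-0.908 -0.077 -1.062] turn [ 0.0003 -0.0004  0.0009] mm [-109.    -9.2 -127.4] deg [ 0.05 -0.07  0.15]
```

>>> arm_command(series=[0,0,-0.08,0,0,0,-0.3,0,0,-0.2,0,0,0,-0.3,0,0,-0.4,0,0,0,-0.3,0,0,-0.6,0,0,0,-0.3,0,0,-0.8,0,0,0,-0.3,0,0,-0.97,0,0,0,-0.3,0,0,-0.97,0,0,0,-0.3,0,0,-0.97,0,0,0,-0.3,0,0,-0.97,0,0,0,-0.3,0,0,-0.97,0,0,0,-0.3])

```text
time: 6.3
eef_pos: [561.4, 413.6, 117.3]
ee_rot: [[0.536, 0.844, -0.001], [0.844, -0.536, -0.001], [-0.002, -0.0, -1.0]]
contact_force: [0.4, -0.3, -0.1]
gripper_width: 0.528
```

```bash
python3 go.py 496.1 327.3 120
python3 - <<'E'
from rig import camera
import cv2,numpy as np
a=camera("scene")["pixels"][:,:,::-1]; cv2.imwrite("pics/s3.png",a)
E
```

```text
t 6.3 pos [561.4 413.6 117.3] q [ 3.435e+01  2.273e+01  9.520e+01 -3.000e-02  6.216e+01 -2.319e+01] F [ 0.38 -0.26 -0.08] w 0.528
shift [-0.899 -0.073 -0.021] turn [-0.0001  0.0005  0.0009] mm [-107.9   -8.8   -2.5] deg [-0.01  0.1   0.16]
```

View pics/s3.png

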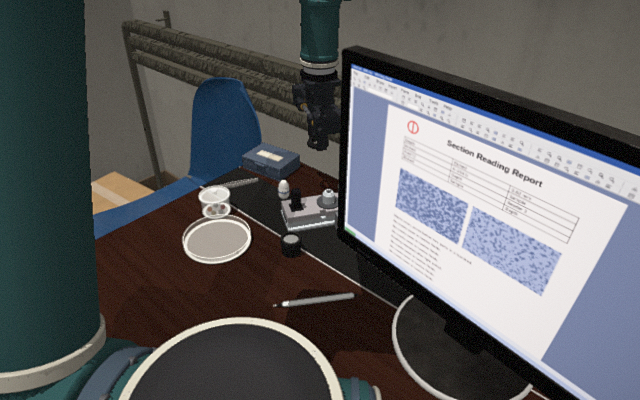

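>>> arm_command(series=[-0.15,-0.01,0,0,0,0,-0.3,-0.3,-0.02,0,0,0,0,-0.3,-0.45,-0.03,0,0,0,0,-0.3,-0.6,-0.05,0,0,0,0,-0.3,-0.75,-0.06,0,0,0,0,-0.3,-0.85,-0.07,0,0,0,0,-0.3,-0.897,-0.077,0,0,0,0,-0.3,-0.897,-0.077,0,0,0,0,-0.3,-0.897,-0.077,0,0,0,0,-0.3,-0.897,-0.077,0,0,0,0,-0.3])

```text
time: 7.35
eef_pos: [496.5, 328.4, 117.6]
ee_rot: [[0.536, 0.844, -0.0], [0.844, -0.536, -0.001], [-0.001, 0.0, -1.0]]
contact_force: [0.4, -0.2, -0.6]
gripper_width: 0.534
```

```bash
python3 go.py 495.7 327.6 66
python3 - <<'E'
from rig import camera
import cv2,numpy as np
a=camera("scene")["pixels"][:,:,::-1]; cv2.imwrite("pics/s4.png",a)
a=camera("top")["pixels"][:,:,::-1]; cv2.imwrite("pics/t4.png",a)
E
```

```text
t 7.35 pos [496.5 328.4 117.6] q [ 3.1090e+01  1.2510e+01  1.0859e+02 -3.0000e-02  5.8930e+01 -2.6450e+01] F [ 0.39 -0.25 -0.64] w 0.534
shift [-0.009 -0.003  0.43 ] turn [0.     0.0002 0.0009] mm [-1.1 -0.3 51.6] deg [0.01 0.04 0.16]
```

View pics/s4.png

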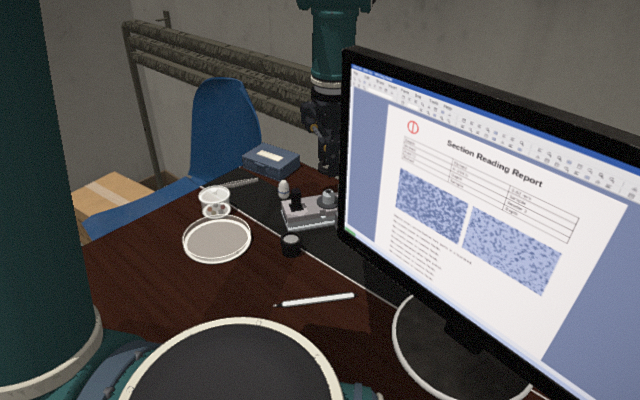

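View pics/t4.png

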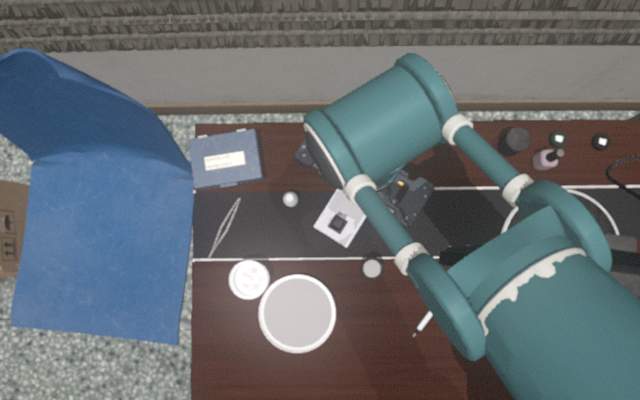

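Run:
```python
from meas import *
d=pickle.load(open("c0.pkl","rb")); S=d["scene"]
for z in (360,380,400,420,440,460,480): print(z,proj(S,[370,204,z]).round(),proj(S,[330,230,z]).round(),proj(S,[300,180,z]).round())
```

```text
360 [346.  80.] [311.  83.] [326. 100.]
380 [347.  65.] [311.  68.] [327.  83.]
400 [348.  50.] [311.  52.] [327.  66.]
420 [349.  33.] [312.  35.] [328.  48.]
440 [350.  16.] [312.  18.] [329.  29.]
460 [351.  -1.] [312.   0.] [329.   9.]
480 [352. -20.] [312. -19.] [330. -11.]
```

>>> arm_command(series=[-0.009,-0.003,0.08,0,0,0,-0.3,-0.009,-0.003,0.16,0,0,0,-0.3,-0.009,-0.003,0.24,0,0,0,-0.3,-0.009,-0.003,0.3,0,0,0,-0.3,-0.009,-0.003,0.34,0,0,0,-0.3,-0.009,-0.003,0.36,0,0,0,-0.3,-0.009,-0.003,0.37,0,0,0,-0.3,-0.009,-0.003,0.37,0,0,0,-0.3,-0.009,-0.003,0.37,0,0,0,-0.3,-0.009,-0.003,0.37,0,0,0,-0.3])

```text
time: 8.45
eef_pos: [495.8, 327.7, 73.6]
ee_rot: [[0.536, 0.844, 0.0], [0.844, -0.536, -0.0], [-0.0, 0.0, -1.0]]
contact_force: [-0.0, 0.2, -1.3]
gripper_width: 0.531
```

```bash
python3 go.py 495.7 327.6 66
python3 - <<'E'
from rig import camera
import cv2,numpy as np
a=camera("scene")["pixels"][0:240,200:500,::-1]; cv2.imwrite("pics/s5.png",cv2.resize(a,None,fx=2.5,fy=2.5))
E
```

```text
t 8.45 pos [495.8 327.7  73.6] q [ 3.1080e+01  1.5290e+01  1.1044e+02 -4.0000e-02  5.4280e+01 -2.6470e+01] F [-0.01  0.25 -1.25] w 0.531
shift [-0.001 -0.     0.064] turn [0.0001 0.0001 0.0009] mm [-0.2 -0.   7.6] deg [0.02 0.02 0.17]
```

View pics/s5.png

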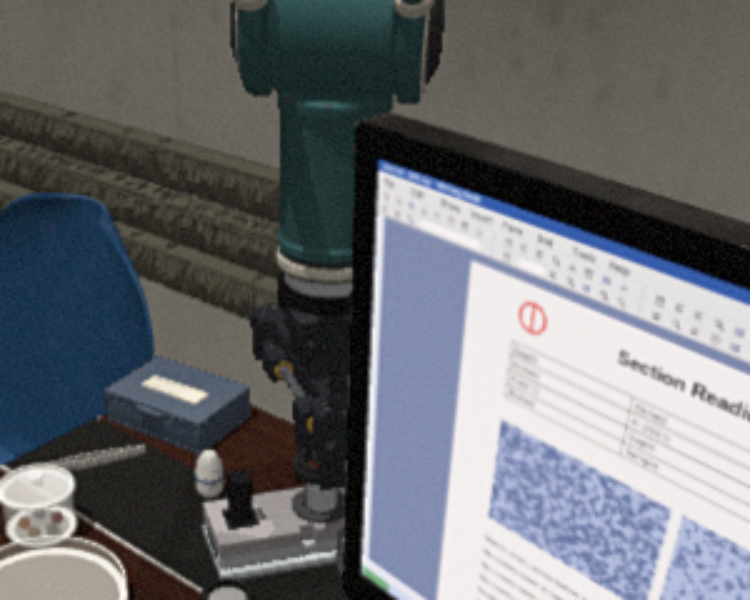

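Run:
```python
from rig import camera
from meas import *
c=camera("scene"); a=c["pixels"][160:220,295:350,::-1]; cv2.imwrite("pics/s6.png",cv2.resize(cv2.convertScaleAbs(a,alpha=2.0),None,fx=10,fy=10,interpolation=2))
for p in ([496.1,327.3,63],[496.1,327.3,71],[496.1,327.3,38]): print(proj(c,p))
```

```text
[326.99336984 190.85040831]
[327.12626281 187.65688633]
[326.58629443 200.61184464]
```

View pics/s6.png

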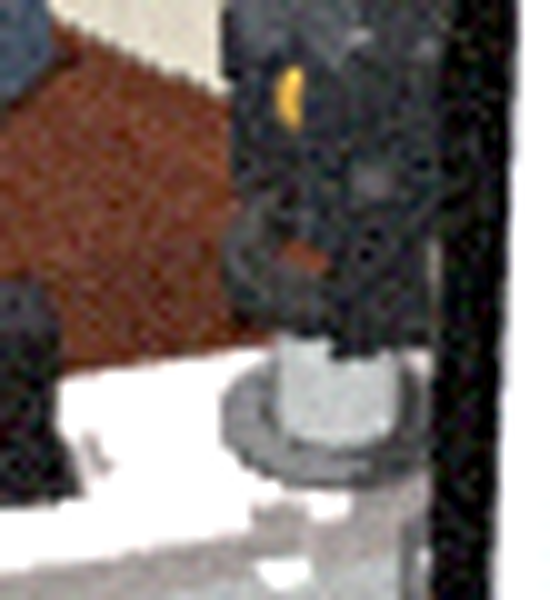

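>>> arm_command(series=[0,0,0.025,0,0,0,-0.3,0,0,0.05,0,0,0,-0.3,0,0,0.075,0,0,0,-0.3,0,0,0.1,0,0,0,-0.3,0,0,0.125,0,0,0,-0.3,0,0,0.14,0,0,0,-0.3,0,0,0.15,0,0,0,-0.3,0,0,0.15,0,0,0,-0.3,0,0,0.15,0,0,0,-0.3,0,0,0.15,0,0,0,-0.3])

```text
time: 9.55
eef_pos: [495.8, 327.7, 55.7]
ee_rot: [[0.536, 0.844, 0.0], [0.844, -0.536, -0.0], [-0.0, 0.0, -1.0]]
contact_force: [-0.6, -0.6, -0.6]
gripper_width: 0.527
```

```bash
python3 go.py 495.7 327.6 42.5
python3 - <<'E'
from rig import camera
from meas import *
c=camera("scene"); a=c["pixels"][160:220,295:350,::-1]; cv2.imwrite("pics/s7.png",cv2.resize(cv2.convertScaleAbs(a,alpha=2.0),None,fx=10,fy=10,interpolation=2))
E
```

```text
t 9.55 pos [495.8 327.7  55.7] q [ 3.1080e+01  1.6580e+01  1.1102e+02 -4.0000e-02  5.2400e+01 -2.6470e+01] F [-0.64 -0.59 -0.61] w 0.527
shift [-0.001 -0.     0.11 ] turn [0.0001 0.0001 0.0009] mm [-0.2 -0.  13.2] deg [0.03 0.01 0.17]
```

View pics/s7.png

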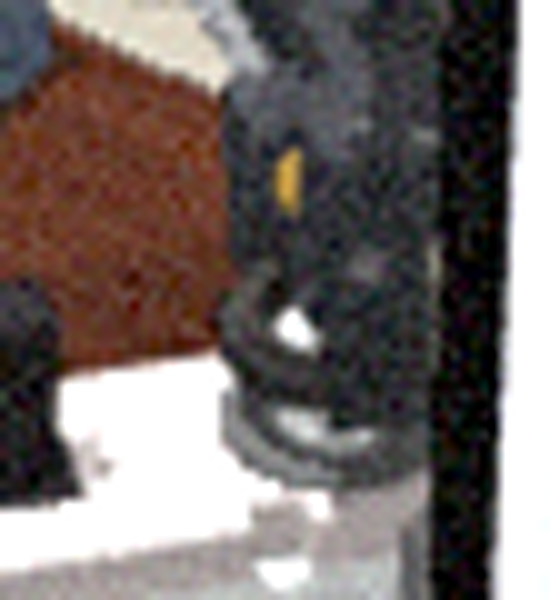

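>>> arm_command(series=[0,0,0.02,0,0,0,-0.3,0,0,0.04,0,0,0,-0.3,0,0,0.06,0,0,0,-0.3,0,0,0.08,0,0,0,-0.3,0,0,0.1,0,0,0,-0.3,0,0,0.11,0,0,0,-0.3,0,0,0.11,0,0,0,-0.3,0,0,0.11,0,0,0,-0.3,0,0,0.11,0,0,0,-0.3,0,0,0.11,0,0,0,-0.3])

```text
time: 10.6
eef_pos: [495.9, 327.8, 42.7]
ee_rot: [[0.536, 0.844, 0.001], [0.844, -0.536, -0.0], [0.0, 0.001, -1.0]]
contact_force: [-0.5, 0.5, -0.8]
gripper_width: 0.528
```

```bash
python3 go.py 495.7 327.6 41
```

```text
t 10.6 pos [495.9 327.8  42.7] q [ 3.108e+01  1.755e+01  1.114e+02 -4.000e-02  5.103e+01 -2.647e+01] F [-0.46  0.54 -0.83] w 0.528
shift [-0.002 -0.001  0.014] turn [ 0.0002 -0.      0.0009] mm [-0.3 -0.1  1.7] deg [ 0.03 -0.    0.17]
```

>>> arm_command(series=[0,0,0.006,0,0,0,-0.3,0,0,0.013,0,0,0,-0.3,0,0,0.013,0,0,0,-0.3,0,0,0.013,0,0,0,0.1,0,0,0.013,0,0,0,0.2,0,0,0.013,0,0,0,0.3,0,0,0.013,0,0,0,0.4,0,0,0.013,0,0,0,0.4,0,0,0.013,0,0,0,0.4,0,0,0.013,0,0,0,0.4])

```text
time: 11.6
eef_pos: [495.9, 327.8, 41.1]
ee_rot: [[0.536, 0.844, 0.001], [0.844, -0.536, -0.0], [0.0, 0.001, -1.0]]
contact_force: [-0.4, -0.3, -0.1]
gripper_width: 0.701
```

>>> arm_command(series=[0,0,-0.02,0,0,0,0.4,0,0,-0.05,0,0,0,0.4,0,0,-0.1,0,0,0,0.4,0,0,-0.2,0,0,0,0.4,0,0,-0.3,0,0,0,0.4,0,0,-0.45,0,0,0,0.4,0,0,-0.6,0,0,0,0.4,0,0,-0.7,0,0,0,0.4,0,0,-0.7,0,0,0,0.4,0,0,-0.7,0,0,0,0.4])

```text
time: 12.6
eef_pos: [496.0, 327.9, 125.5]
ee_rot: [[0.536, 0.844, 0.001], [0.844, -0.536, 0.0], [0.001, 0.001, -1.0]]
contact_force: [-0.6, -0.6, -0.5]
gripper_width: 0.699
```

```bash
python3 go.py 437.2 365.1 120
python3 - <<'E'
from rig import camera
from meas import *
c=camera("scene"); a=c["pixels"][150:230,270:360,::-1]; cv2.imwrite("pics/s8.png",cv2.resize(cv2.convertScaleAbs(a,alpha=2.0),None,fx=7,fy=7,interpolation=2))
E
```

```text
t 12.6 pos [496.  327.9 125.5] q [ 3.1080e+01  1.1900e+01  1.0841e+02 -3.0000e-02  5.9620e+01 -2.6470e+01] F [-0.56 -0.58 -0.53] w 0.699
shift [-0.001 -0.58   0.046] turn [ 0.0003 -0.0003  0.0009] mm [ -0.1 -69.6   5.5] deg [ 0.06 -0.05  0.17]
```

View pics/s8.png

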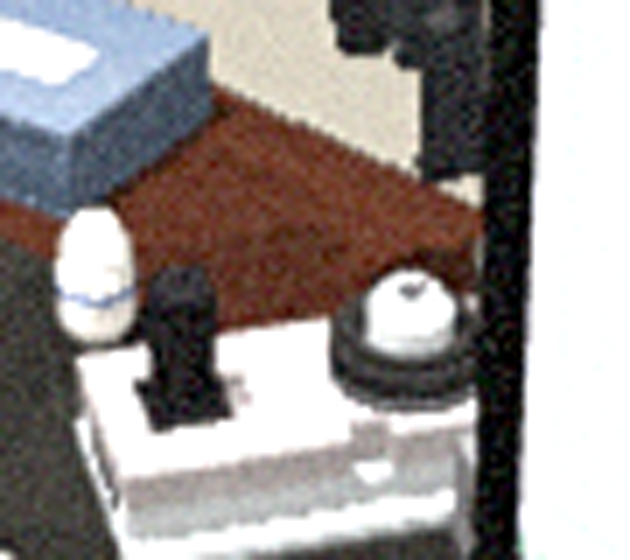

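>>> arm_command(series=[0,-0.1,0,0,0,0,0.2,0,-0.25,0,0,0,0,0.2,0,-0.4,0,0,0,0,0.2,0,-0.52,0,0,0,0.001,0.2,0,-0.58,0,0,0,0.001,0.2,0,-0.58,0.05,0,0,0.001,0.2,0,-0.58,0.1,0,0,0.001,0.2,0,-0.58,0.1,0,0,0.001,0.2,0,-0.58,0.1,0,0,0.001,0.2,0,-0.58,0.1,0,0,0.001,0.2])

```text
time: 13.65
eef_pos: [437.2, 364.6, 112.6]
ee_rot: [[0.54, 0.842, -0.0], [0.842, -0.54, -0.001], [-0.001, 0.0, -1.0]]
contact_force: [0.1, -0.1, 0.1]
gripper_width: 0.601
```

```bash
python3 go.py 437.2 365.1 46
python3 - <<'E'
from rig import camera
from meas import *
c=camera("scene"); a=c["pixels"][130:240,250:360,::-1]; cv2.imwrite("pics/s9.png",cv2.resize(cv2.convertScaleAbs(a,alpha=2.0),None,fx=5,fy=5,interpolation=2))
c=camera("top"); a=c["pixels"][140:260,280:440,::-1]; cv2.imwrite("pics/t9.png",cv2.resize(a,None,fx=4,fy=4,interpolation=2))
E
```

```text
t 13.65 pos [437.2 364.6 112.6] q [ 3.7340e+01  1.0180e+01  1.1201e+02 -3.0000e-02  5.7830e+01 -1.9990e+01] F [ 0.12 -0.14  0.11] w 0.601
shift [ 0.003 -0.003  0.555] turn [ 0.0001  0.0002 -0.0003] mm [ 0.4 -0.3 66.6] deg [ 0.02  0.03 -0.06]
```

View pics/s9.png

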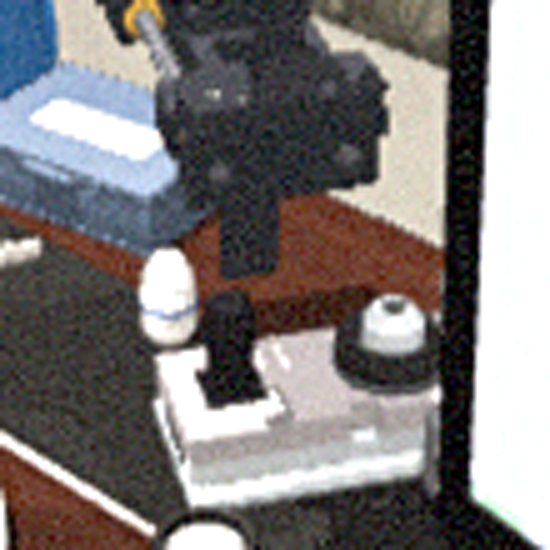

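View pics/t9.png

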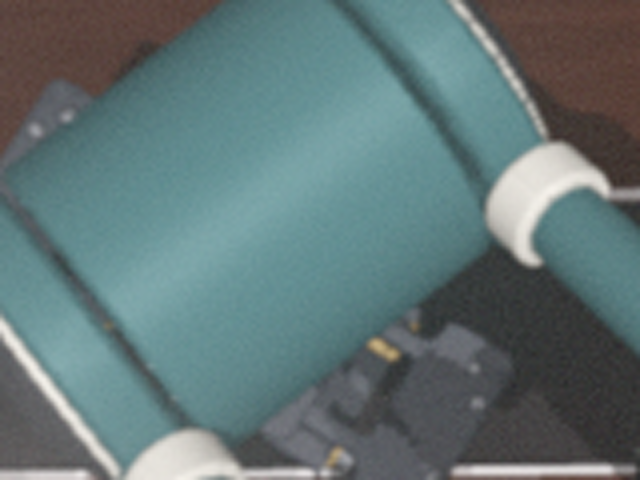

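>>> arm_command(series=[0.003,-0.002,0.08,0,0,0,0.2,0.003,-0.002,0.16,0,0,0,0.2,0.003,-0.002,0.24,0,0,0,0.2,0.003,-0.002,0.32,0,0,0,0.2,0.003,-0.002,0.4,0,0,0,0.2,0.003,-0.002,0.48,0,0,0,0.2,0.003,-0.002,0.54,0,0,0,0.2,0.003,-0.002,0.55,0,0,0,0.2,0.003,-0.002,0.55,0,0,0,0.2,0.003,-0.002,0.55,0,0,0,0.2])

```text
time: 14.75
eef_pos: [437.6, 365.5, 47.3]
ee_rot: [[0.539, 0.842, 0.001], [0.842, -0.539, 0.0], [0.001, 0.001, -1.0]]
contact_force: [0.7, 0.1, 0.1]
gripper_width: 0.599
```

```bash
python3 go.py 437.2 365.1 46
python3 - <<'E'
from rig import camera
from meas import *
c=camera("scene"); a=c["pixels"][130:240,250:360,::-1]; cv2.imwrite("pics/s10.png",cv2.resize(cv2.convertScaleAbs(a,alpha=2.5),None,fx=5,fy=5,interpolation=2))
E
```

```text
t 14.75 pos [437.6 365.5  47.3] q [ 3.7380e+01  1.4890e+01  1.1433e+02 -4.0000e-02  5.0740e+01 -1.9950e+01] F [0.69 0.06 0.1 ] w 0.599
shift [-0.004 -0.001  0.01 ] turn [ 0.0002 -0.0002 -0.0002] mm [-0.5 -0.1  1.3] deg [ 0.04 -0.03 -0.04]
```

View pics/s10.png

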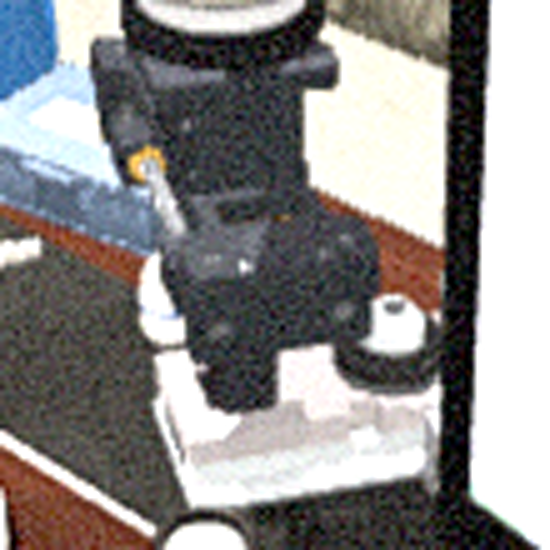

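>>> arm_command(series=[-0.002,0,0.005,0,0,0,0,-0.004,0,0.005,0,0,0,-0.2,-0.004,0,0.005,0,0,0,-0.4,-0.004,0,0.005,0,0,0,-0.5,-0.004,0,0.005,0,0,0,-0.8,-0.004,0,0.005,0,0,0,-0.8,-0.004,0,0.005,0,0,0,-0.8,-0.004,0,0.005,0,0,0,-0.8,-0.004,0,0.005,0,0,0,-0.8,-0.004,0,0.005,0,0,0,-0.8], grip_force=20)

```text
time: 15.8
eef_pos: [436.6, 364.0, 46.7]
ee_rot: [[0.539, 0.842, -0.001], [0.842, -0.539, -0.002], [-0.002, 0.0, -1.0]]
contact_force: [-3.3, -5.4, 5.0]
gripper_width: 0.207
```

```bash
python3 go.py 437.2 365.1 46
```

```text
t 15.8 pos [436.6 364.   46.7] q [ 3.7350e+01  1.4850e+01  1.1445e+02 -9.0000e-02  5.0800e+01 -1.9970e+01] F [-3.26 -5.36  4.96] w 0.207
shift [ 0.01  -0.001  0.006] turn [ 0.0002  0.0006 -0.0002] mm [ 1.2 -0.1  0.7] deg [ 0.03  0.12 -0.03]
```

>>> arm_command(series=[0,0.02,0,0,0,0,-0.8,0,0.04,0,0,0,0,-0.8,0,0.06,0,0,0,0,-0.8,0,0.08,0,0,0,0,-0.8,0,0.1,0,0,0,0,-0.8,0,0.12,0,0,0,0,-0.8,0,0.14,0,0,0,0,-0.8,0,0.15,0,0,0,0,-0.8,0,0.15,0,0,0,0,-0.8,0,0.15,0,0,0,0,-0.8])

```text
time: 16.8
eef_pos: [451.4, 354.5, 46.8]
ee_rot: [[0.539, 0.842, -0.001], [0.842, -0.539, -0.002], [-0.002, -0.0, -1.0]]
contact_force: [-4.3, -0.5, 4.9]
gripper_width: 0.202
```

```bash
cat > f.py <<'E'
from rig import env
import numpy as np
s=env.read_state(); M=np.array(s["ee_rot"]); p=np.array(s["eef_pos"])
t=np.array([np.cos(np.radians(-32.6)),np.sin(np.radians(-32.6)),0])
print("t",round(s["time"],2),"travel",round(float((p-[436.6,364,0])@t),2),"F tool",np.round(M.T@s["contact_force"],2),"z",round(p[2],1),"w",round(float(s["gripper_width"]),3))
E
python3 f.py
python3 - <<'E'
from rig import camera
from meas import *
c=camera("scene"); pickle.dump(c,open("c11.pkl","wb")); a=c["pixels"][150:250,270:370,::-1]; cv2.imwrite("pics/s11.png",cv2.resize(cv2.convertScaleAbs(a,alpha=1.6),None,fx=6,fy=6,interpolation=2))
E
```

```text
t 16.8 travel 17.63 F tool [-2.77 -3.39 -4.86] z 46.8 w 0.202
```

View pics/s11.png

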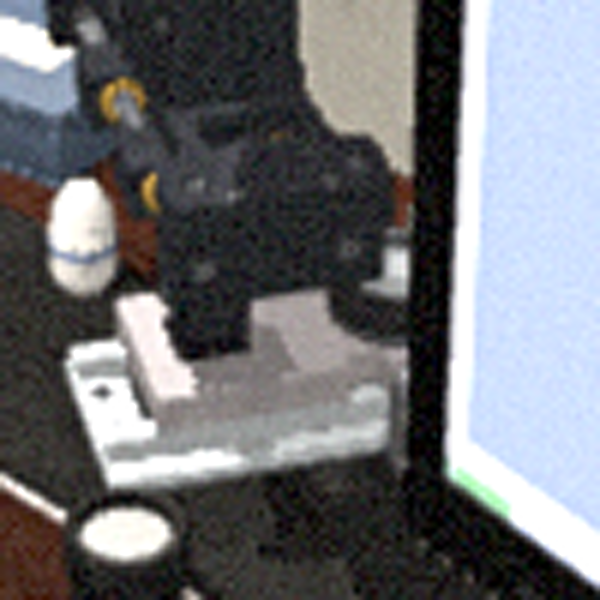

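>>> arm_command(series=[0,0.01,0,0,0,0,-0.8,0,0.02,0,0,0,0,-0.8,0,0.03,0,0,0,0,-0.8,0,0.04,0,0,0,0,-0.8,0,0.05,0,0,0,0,-0.8,0,0.05,0,0,0,0,-0.8,0,0.05,0,0,0,0,-0.8,0,0.05,0,0,0,0,-0.8,0,0.05,0,0,0,0,-0.8,0,0.05,0,0,0,0,-0.8])

```text
time: 17.85
eef_pos: [456.5, 351.2, 46.8]
ee_rot: [[0.539, 0.842, -0.001], [0.842, -0.539, -0.002], [-0.002, -0.0, -1.0]]
contact_force: [-4.2, 0.4, 3.9]
gripper_width: 0.203
```

```bash
python3 f.py
```

```text
t 17.85 travel 23.65 F tool [-1.95 -3.69 -3.92] z 46.8 w 0.203
```

>>> arm_command(series=[0,0.005,0,0,0,0,-0.8,0,0.01,0,0,0,0,-0.8,0,0.015,0,0,0,0,-0.8,0,0.02,0,0,0,0,-0.8,0,0.02,0,0,0,0,-0.8,0,0.02,0,0,0,0,-0.8,0,0.02,0,0,0,0,-0.8,0,0.02,0,0,0,0,-0.8,0,0.02,0,0,0,0,-0.8,0,0.02,0,0,0,0,-0.8])

```text
time: 18.85
eef_pos: [458.5, 350.0, 46.8]
ee_rot: [[0.539, 0.842, -0.001], [0.842, -0.539, -0.002], [-0.002, -0.0, -1.0]]
contact_force: [-4.3, 0.4, 2.7]
gripper_width: 0.206
```

```bash
python3 f.py
```

```text
t 18.85 travel 26.03 F tool [-2.02 -3.83 -2.65] z 46.8 w 0.206
```

>>> arm_command(series=[0,0.005,0,0,0,0,-0.8,0,0.01,0,0,0,0,-0.8,0,0.013,0,0,0,0,-0.8,0,0.013,0,0,0,0,-0.8,0,0.013,0,0,0,0,-0.8,0,0.013,0,0,0,0,-0.8,0,0.013,0,0,0,0,-0.8,0,0.013,0,0,0,0,-0.8,0,0.013,0,0,0,0,-0.8,0,0.013,0,0,0,0,-0.8])

```text
time: 19.85
eef_pos: [459.9, 349.1, 46.8]
ee_rot: [[0.539, 0.842, -0.001], [0.842, -0.539, -0.002], [-0.002, -0.0, -1.0]]
contact_force: [-4.6, 0.4, 2.6]
gripper_width: 0.207
```

```bash
python3 f.py
```

```text
t 19.85 travel 27.62 F tool [-2.19 -4.06 -2.57] z 46.8 w 0.207
```

>>> arm_command(series=[0,0.005,0,0,0,0,-0.8,0,0.01,0,0,0,0,-0.8,0,0.013,0,0,0,0,-0.8,0,0.013,0,0,0,0,-0.8,0,0.013,0,0,0,0,-0.8,0,0.013,0,0,0,0,-0.8,0,0.013,0,0,0,0,-0.8,0,0.013,0,0,0,0,-0.8,0,0.013,0,0,0,0,-0.8,0,0.013,0,0,0,0,-0.8])

```text
time: 20.85
eef_pos: [461.4, 348.1, 46.8]
ee_rot: [[0.539, 0.842, -0.001], [0.842, -0.539, -0.002], [-0.002, 0.0, -1.0]]
contact_force: [-1.7, -1.4, 2.0]
gripper_width: 0.205
```

```bash
python3 f.py
```

```text
t 20.85 travel 29.47 F tool [-2.09 -0.69 -1.97] z 46.8 w 0.205
```

>>> arm_command(series=[0,0.005,0,0,0,0,-0.8,0,0.01,0,0,0,0,-0.8,0,0.013,0,0,0,0,-0.8,0,0.013,0,0,0,0,-0.8,0,0.013,0,0,0,0,-0.8,0,0.013,0,0,0,0,-0.8,0,0.013,0,0,0,0,-0.8,0,0.013,0,0,0,0,-0.8,0,0.013,0,0,0,0,-0.8,0,0.013,0,0,0,0,-0.8])

```text
time: 21.85
eef_pos: [462.9, 347.1, 46.8]
ee_rot: [[0.539, 0.842, -0.0], [0.842, -0.539, -0.002], [-0.002, 0.001, -1.0]]
contact_force: [-0.0, -1.6, 1.6]
gripper_width: 0.203
```

```bash
python3 f.py
```

```text
t 21.85 travel 31.27 F tool [-1.34  0.83 -1.63] z 46.8 w 0.203
```

>>> arm_command(series=[0,0.005,0,0,0,0,-0.8,0,0.01,0,0,0,0,-0.8,0,0.013,0,0,0,0,-0.8,0,0.013,0,0,0,0,-0.8,0,0.013,0,0,0,0,-0.8,0,0.013,0,0,0,0,-0.8,0,0.013,0,0,0,0,-0.8,0,0.013,0,0,0,0,-0.8,0,0.013,0,0,0,0,-0.8,0,0.013,0,0,0,0,-0.8])

```text
time: 22.85
eef_pos: [464.4, 346.2, 46.8]
ee_rot: [[0.539, 0.842, -0.0], [0.842, -0.539, -0.002], [-0.002, 0.001, -1.0]]
contact_force: [-0.5, -3.1, 2.2]
gripper_width: 0.203
```

```bash
python3 f.py
```

```text
t 22.85 travel 33.03 F tool [-2.93  1.25 -2.21] z 46.8 w 0.203
```

>>> arm_command(series=[0,0.005,0,0,0,0,-0.8,0,0.01,0,0,0,0,-0.8,0,0.01,0,0,0,0,-0.8,0,0.01,0,0,0,0,-0.8,0,0.01,0,0,0,0,-0.8,0,0.01,0,0,0,0,-0.8,0,0.01,0,0,0,0,-0.8,0,0.01,0,0,0,0,-0.8,0,0.01,0,0,0,0,-0.8,0,0.01,0,0,0,0,-0.8])

```text
time: 23.85
eef_pos: [465.6, 345.4, 46.8]
ee_rot: [[0.539, 0.842, 0.0], [0.842, -0.539, -0.002], [-0.002, 0.001, -1.0]]
contact_force: [1.6, -4.5, 1.1]
gripper_width: 0.203
```

```bash
python3 f.py
```

```text
t 23.85 travel 34.41 F tool [-2.92  3.75 -1.06] z 46.8 w 0.203
```

>>> arm_command(series=[0,0.005,0,0,0,0,-0.8,0,0.01,0,0,0,0,-0.8,0,0.01,0,0,0,0,-0.8,0,0.01,0,0,0,0,-0.8,0,0.01,0,0,0,0,-0.8,0,0.01,0,0,0,0,-0.8,0,0.01,0,0,0,0,-0.8,0,0.01,0,0,0,0,-0.8,0,0.01,0,0,0,0,-0.8,0,0.01,0,0,0,0,-0.8])

```text
time: 24.85
eef_pos: [466.5, 344.8, 46.8]
ee_rot: [[0.539, 0.842, -0.0], [0.842, -0.539, -0.002], [-0.002, 0.001, -1.0]]
contact_force: [-3.0, -0.8, 3.0]
gripper_width: 0.203
```

```bash
python3 f.py
```

```text
t 24.85 travel 35.5 F tool [-2.26 -2.12 -2.97] z 46.8 w 0.203
```

>>> arm_command(series=[0,0.003,0,0,0,0,-0.8,0,0.006,0,0,0,0,-0.8,0,0.006,0,0,0,0,-0.8,0,0.006,0,0,0,0,-0.8,0,0.006,0,0,0,0,-0.8,0,0.006,0,0,0,0,-0.8,0,0.006,0,0,0,0,-0.8,0,0.006,0,0,0,0,-0.8,0,0.006,0,0,0,0,-0.8,0,0.006,0,0,0,0,-0.8])

```text
time: 25.85
eef_pos: [466.8, 344.6, 46.8]
ee_rot: [[0.539, 0.842, -0.001], [0.842, -0.539, -0.002], [-0.002, 0.001, -1.0]]
contact_force: [-3.9, 1.1, 3.2]
gripper_width: 0.201
```

```bash
python3 f.py
```

```text
t 25.85 travel 35.88 F tool [-1.13 -3.86 -3.18] z 46.8 w 0.201
```

>>> arm_command(series=[0,0.005,0,0,0,0,-0.8,0,0.01,0,0,0,0,-0.8,0,0.01,0,0,0,0,-0.8,0,0.01,0,0,0,0,-0.8,0,0.01,0,0,0,0,-0.8,0,0.01,0,0,0,0,-0.8,0,0.01,0,0,0,0,-0.8,0,0.01,0,0,0,0,-0.8,0,0.01,0,0,0,0,-0.8,0,0.01,0,0,0,0,-0.8])

```text
time: 26.85
eef_pos: [467.1, 344.4, 46.8]
ee_rot: [[0.539, 0.842, -0.002], [0.842, -0.539, -0.001], [-0.002, -0.001, -1.0]]
contact_force: [-6.5, 2.1, 4.8]
gripper_width: 0.204
```

```bash
python3 f.py
python3 - <<'E'
from rig import camera
from meas import *
c=camera("scene"); a=c["pixels"][150:250,270:370,::-1]; cv2.imwrite("pics/s12.png",cv2.resize(cv2.convertScaleAbs(a,alpha=1.6),None,fx=6,fy=6,interpolation=2))
c=camera("top"); a=c["pixels"][120:290,260:480,::-1]; cv2.imwrite("pics/t12.png",cv2.resize(a,None,fx=3.5,fy=3.5,interpolation=2))
E
```

```text
t 26.85 travel 36.27 F tool [-1.76 -6.61 -4.79] z 46.8 w 0.204
```

View pics/s12.png

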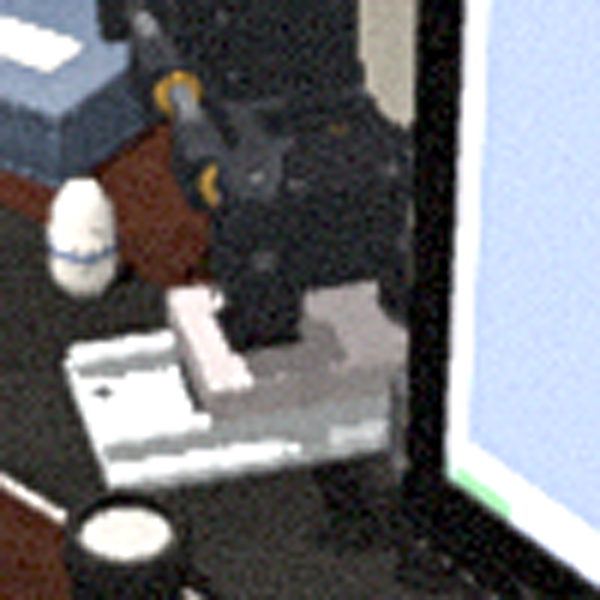

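View pics/t12.png

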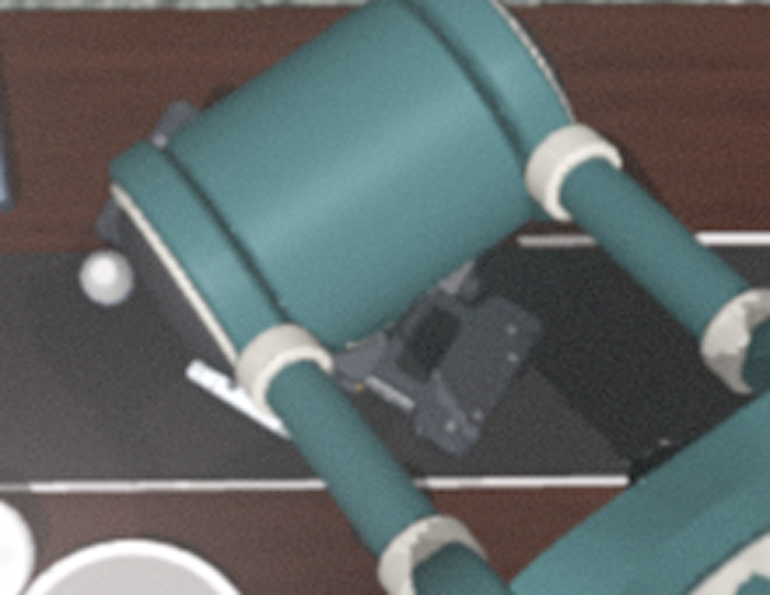

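>>> arm_command(series=[0,-0.005,0,0,0,0,-0.8,0,-0.005,0,0,0,0,-0.8,0,-0.005,0,0,0,0,-0.8,0,-0.005,0,0,0,0,-0.8,0,-0.005,0,0,0,0,-0.8,0,-0.005,0,0,0,0,-0.8,0,-0.005,0,0,0,0,-0.8,0,-0.005,0,0,0,0,-0.8,0,-0.005,0,0,0,0,-0.8,0,-0.005,0,0,0,0,-0.8])

```text
time: 27.95
eef_pos: [466.8, 344.6, 46.8]
ee_rot: [[0.539, 0.842, -0.001], [0.842, -0.539, -0.002], [-0.002, -0.0, -1.0]]
contact_force: [-1.1, -1.6, 2.9]
gripper_width: 0.201
```

```bash
python3 f.py
```

```text
t 27.95 travel 35.83 F tool [-1.91 -0.08 -2.87] z 46.8 w 0.201
```

```bash
python3 -c "
from rig import ticket
print(ticket.hand_in())"
```

```text
the job is handed in; nothing more can be done
None
```

The ring is on the shaft's shoulder and released. The slide is pushed home into the notch, still gripped by its thumb block at 20 N. I handed in at about 28 s of the 54 s allowed; no verdict was reported.

**Ring:** After release, a scene picture showed it lying flat on the shoulder. The gripper then hid most of it, so I didn't see it clearly again after the push.

**Click:**

| Slide travel | Resistance to pushing |
|---|---|
| up to 27.6 mm | about 3.5–4 N (more than the stated 1.2 N friction) |
| about 28–29 mm | dropped sharply |
| 31–34.4 mm | ball pulled the slide on, up to 3.8 N |
| 36.3 mm | rose to 6.6 N |

I then eased back to 35.8 mm, where the force along the guide was about 0 N.

**Position check:** The initial camera estimate put home at about 33 mm. The force profile puts it at 35–36 mm, and I trusted that. The notch and ball were not visible at the end, so the final position rests on the force readings alone.

**Final state:** The gripper opening was 17.7 mm on the 18 mm block. In the last pictures neither the objective nor the loupe looked shifted or tipped. The objective was in both views and the loupe only in the scene view.

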